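# Ratchet a stuck plinth block out of its nest

### The arm

A 7-joint arm with a two-finger parallel gripper is mounted at the origin on the work surface. World frame = base frame: x ahead of the robot, y to its left, z up, the work surface at z = 0. Lengths are in m, angles in rad, forces in N, time in s.
With the tool pointing down it reaches from about 0.4 to 0.875 m from the base axis. Payload 6.5 kg.
Tool frame: the origin (TCP) lies between the finger pads; the fingertips stand 8 mm ahead of it and the grasp point (between the pads) lies 11 mm behind it (ctrl.nose_length is the distance from the TCP to the fingertips, in m); z points along the fingers, y is the direction in which the jaws open and shut (so a half turn about z gives the same grasp; the last joint's range is limited). The gripper opens to 85 mm and grips with 20 to 120 N. Pads are 22 mm wide; open, the fingers measure 114 mm over their backs; the gripper's body (76 mm by 85 mm) begins 54 mm behind the grasp point. The pads swing forward as they close: fully open they stand 13 mm farther back than shut.
Start: joints at [-1.208, 0.536, -0.004, 1.538, 0.003, 1.067, -0.071], TCP at [0.27, 0.591, 0.239] pointing down, gripper open.
Joint ranges: [-2.7, 2.7], [-0.37, 2.16], [-1.27, 1.26], [0.24, 2.4], [-1.31, 4.45], [0.19, 1.91], [-2.76, 2.76]. Speed limits (rad/s): [2.39, 2.39, 3.14, 3.14, 3.14, 3.14, 3.14].

### API

Orientations are given as a unit quaternion [x, y, z, w].
In Python, from workcell import ctrl gives the robot as it stands.
- The arm moves only by the shell command python3 -m crank 'ROWS' [OPENING] [FORCE]. ROWS is JSON, a list of rows, each a list of 4 numbers: the shift along the world's x, y, z in mm, then the turn about the world's z in degrees. In form: [[x, y, z, yaw], ...]. A call has 1 to 10 rows; each row shifts and turns the pose as measured when the row begins; what a row does not reach is not made up. A row lasts 1/12 s, in which the tool goes at most 41.7 mm and 7.16 degrees, less where a joint would pass 70% of its speed; a pose out of reach is approached as far as the arm can. A call with a gripper value outside its range is refused whole. OPENING is the finger opening in mm, from 0 to 85.4, set as the call begins (- or left out, the last holds). The fingers move at their own pace and stop on an object; FORCE is the grip in N (left out, the last holds). Time passes only in rows, so rows that do not move let the fingers close. It gives the time, the measured TCP pose, the force and the opening at its end, in the units of the state.
- ctrl.observe(): the state, without advancing time (a new reading comes with each control period).
- ctrl.grab_frame(name): name is "scene" or "top"; returns (picture, depth): 400x640x3 uint8, red, green, blue; 400x640 float32, m along the optical axis (not along the pixel's ray), 0 where there is no reading.
- ctrl.camera_params(name): a dict with "camera_matrix" (3x3 intrinsics, pixels), "rvec" (rotation vector, rad) and "tvec" (3), from world to camera coordinates, as OpenCV has them. Camera axes: x right, y down, z forward; pixel columns grow to the right and rows downward; lengths in m; the calibration is good to about 2 mm. A picture is of the moment at which its call begins. camera_params takes no time and is no camera call.
- ctrl.hand_in(): hands the job in, once; it reports no verdict.
Trained networks look in the newest picture that a camera, given by its name, has taken for a name from the list of things; names that differ only in an ending like _2 or _b are one class to them, and where a whole thing is asked for, a point or a joint stands for the part that bears it (a point fixed in the world has none). Each returns a list of dicts, best first, with "conf" (0 to 1); they miss things now and then, are a little off and sometimes report something else, mostly with a low value. They report only what shows in the picture. A call takes as long as a camera call. They do not tell look-alikes from the thing itself.
- ctrl.silhouettes(target, camera): "region" (400x640 bool, what is visible of it) and "bbox" ([centre column, centre row, width, height] in pixels, round what is visible of it).
The state is a dict: "time_s": time; "joint_positions": joint angles; "dq": joint speeds; "joint_efforts": joint torques, N m; "eef_pos": TCP position; "ee_rot": TCP orientation; "wrist_force": force on the tool from outside, world axes, zero at the start; "wrist_torque": the same for the moment, N m; "gripper_width": finger opening in m.
Only numpy, scipy, OpenCV 4.12 (cv2) and the standard library are available. Lean on these libraries where they do the work, as an engineer would, in place of code of your own. Each camera call takes 0.05 s, during which the arm holds its last target.

### The job

The wooden block is stuck down in the metal nest of the knockout fixture. Work the ratchet lever to and fro between its stops, by feel and without forcing it, until the ejector has pushed the block up at least 25 mm proud of the nest; only then take hold of the block, lift it out and set it down, not drop it, flat on the floor of the wooden tray, the same way up as it came out. Leave the carton, the sander and the tape rule where they are.

Things in the scene. Friction and masses are not known exactly. Their poses are not given: they have to be found in the camera images.
- fixture: Knockout fixture, screwed down: plywood base board 200 (x) x 280 (y) x 12 mm, its centre at (0, -0.02). Origin on the bench top; own x points away from the robot at yaw 0, z up. On its -y side stands the metal nest, on its +y side a deck 60 mm high with the ratchet. Turned up to 0.3 rad.
- nest_rim (a point): Centre of the nest's mouth, level with its rim, at (0, -0.10, 0.105) in the fixture's frame; axes as the fixture's. The nest is an aluminium box 118 (x) x 86 (y) mm outside, with a pocket 92 x 52 mm, 50 mm deep. Two spring dogs at the pocket's x ends grip the block with about 7 N each until it has risen about 22 mm.
- lever: Ratchet lever: steel bar 20 mm wide on a vertical pivot, its top 94 mm above the bench, an upright handle at its end. Origin on the pivot axis at bench height; the bar points along the lever's own -x. Clockwise from above (handle towards the fixture's +y) is the working stroke. It stays where it is left and takes 2 to 8 N at the handle. Its stops are slightly springy. Load it with at most 60 N.
- lever_grip (a point): Point on the axis of the lever's upright handle, 130 mm above the bench. The handle is a black rubber-sleeved round post of 24 mm diameter, from 94 to 156 mm above the bench. It moves on an arc of 135 mm radius about the pivot.
- ratchet_pivot (a point): Pivot axis of lever and wheel, at (0, 0.05, 0.06) in the fixture's frame. The lever's return stop lies 0.50 rad anticlockwise of the fixture's -x direction (which points to the robot at yaw 0). The working stop is a rubber-faced steel block, set anew each time so as to stop the lever somewhere from 0.20 to 0.42 rad clockwise of it: its place is not told, feel for it.
- block_mid (a point): Centre of the stuck wooden plinth block, 90 (x) x 50 (y) x 48 mm, 0.1 to 0.25 kg, half-way up (24 mm above its underside); its z axis points up. At the start it lies in the nest with its top 2 mm below the rim (this point 26 mm below it), its long side along the fixture's x.
- tray: Open wooden tray, screwed down, 190 (x) x 140 (y) x 36 mm outside, walls and floor 6 mm thick. Origin at the centre of its underside. It stands left or right of the fixture, turned up to 0.3 rad.
- carton: Bystander: closed cardboard carton 130 x 100 x 60 mm, on the side of the fixture where the tray is not. Origin at the centre of its underside.
- sander: Bystander: round orbital sander, 110 mm diameter, 120 mm tall, behind the fixture. Origin at the centre of its underside.
- tape_rule: Bystander: yellow tape rule, 70 x 35 x 62 mm, behind the fixture. Origin at the centre of its underside.
- wheel_top (a point): Centre of the 12-tooth ratchet wheel's top, 76 mm diameter, under the lever. A full stroke from stop to stop turns it one tooth and lifts the ejector plate 10 mm; on the way back the pawl clicks over and the block stays up. A stroke that stops short of either stop may gain nothing. The ejector starts 2 to 14 mm below the block, so first strokes may not move it; its end is reached with the block about 38 mm proud.
Not all that is in view belongs to the job. Of the things like the part that bears block_mid, leave any that is blue or purple; of the rest the larger one is meant.

How it is judged:
By the outcome, as a careful person would: the job done as asked, in the order asked, and still so for the second after the job is handed in, with the robot touching nothing.
It also fails if it takes over 70 s, if anything falls off the work surface, if the arm or the gripper's body presses on something with over 40 N, if the wrist force passes 120 N, or if a joint passes its speed limit or range.

## Working session

There is one attempt and no reset: what is moved stays moved. The work goes in short steps, Python scripts to look and compute and a shell command to move; the robot and the scene stay as the last step left them, time stands still between calls to the robot, and variables do not carry over. Pictures are saved under pics/ and viewed, and the job is handed in when it is done.

```bash
ls; mkdir -p pics
python3 - <<'E'
from workcell import ctrl
import cv2
for n in("scene","top"):
    p,d=ctrl.grab_frame(n); cv2.imwrite(f"pics/{n}0.png",p[:,:,::-1])
    c=ctrl.camera_params(n); print(n,c)
print(ctrl.observe())
E
```

```text
pics
scene {'camera_matrix': array([[427.84577303,   0.        , 323.97515556],
       [  0.        , 427.84577303, 202.75927399],
       [  0.        ,   0.        ,   1.        ]]), 'rvec': array([ 0.91566137,  2.39800803, -1.15395262]), 'tvec': array([ 0.40101206, -0.12366196,  1.38690155])}
top {'camera_matrix': array([[389.2842794 ,   0.        , 314.3938306 ],
       [  0.        , 389.2842794 , 202.26817728],
       [  0.        ,   0.        ,   1.        ]]), 'rvec': array([ 2.17073268, -2.10967957,  0.24040222]), 'tvec': array([-0.0315381 ,  0.55439192,  0.85218002])}
{'time_s': 0.1, 'joint_positions': array([-1.20819363,  0.53710123, -0.00441238,  1.53876461,  0.00258433,
        1.06731305, -0.07120024]), 'dq': array([-0.00018325, -0.00084583,  0.00144336, -0.00196809,  0.00157174,
       -0.0015103 , -0.00085631]), 'joint_efforts': array([ 2.71871832e-03, -5.84568000e+01,  1.05200227e+00, -2.59779757e+01,
        1.26788823e-02,  4.51078799e-03, -4.11365295e-05]), 'eef_pos': array([0.27004927, 0.59063429, 0.23849771]), 'ee_rot': array([ 2.12742260e-01,  9.77108032e-01, -7.82476842e-04, -1.10744377e-04]), 'wrist_force': array([ 0.31396485,  0.10710688, -0.4493536 ]), 'wrist_torque': array([-0.00744684, -0.04134846, -0.03188196]), 'gripper_width': 0.08541096593228802}
```

View pics/scene0.png

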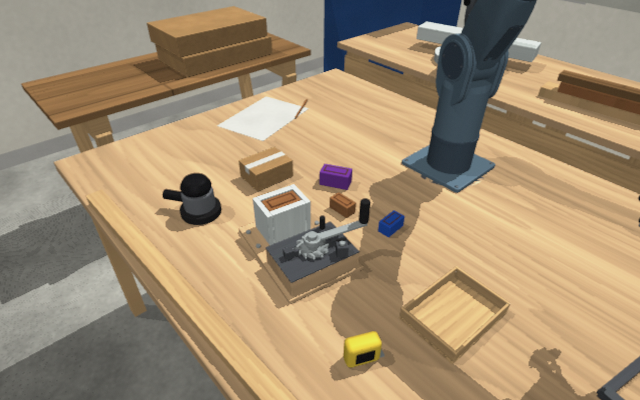

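View pics/top0.png

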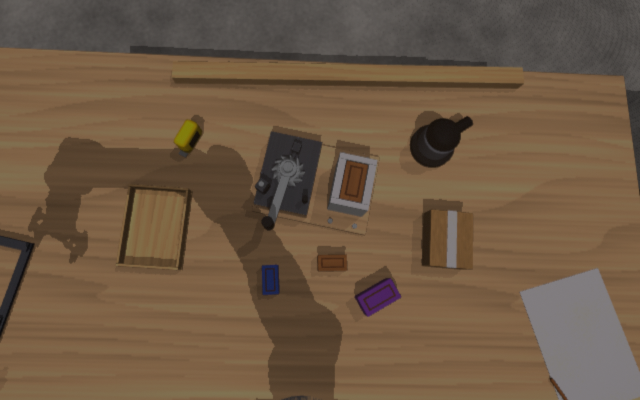

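The scene view shows the nest with a brown block at (282,200), the lever handle at (365,210), and the tray at (455,310). The top view has the same nest at (355,183), handle at (268,223), and tray at (155,228).

Candidates for the block (top view):
- Brown in the nest (355,183)
- Small brown loose (332,263)
- Blue (270,280)
- Purple (377,297)

The larger brown one in the nest fits the description. I'll measure everything and confirm it in a crop.

```bash
cat > h.py <<'E'
from workcell import ctrl
import numpy as np, cv2
def cam(n):
    c=ctrl.camera_params(n); return c["camera_matrix"],cv2.Rodrigues(c["rvec"])[0],np.array(c["tvec"]),c["rvec"]
def cloud(n,d):
    K,R,t,_=cam(n); v,u=np.mgrid[0:400,0:640]
    P=np.stack([(u-K[0,2])/K[0,0]*d,(v-K[1,2])/K[1,1]*d,d],-1)
    return (P-t)@R      # world
def proj(n,X):
    K,R,t,r=cam(n); return cv2.projectPoints(np.float64(X).reshape(-1,1,3),r,t,K,None)[0].reshape(-1,2)
E
python3 - <<'E'
from h import *
for n in("top","scene"):
    p,d=ctrl.grab_frame(n); W=cloud(n,d); np.save(f"{n}_W.npy",W)
    if n=="top":
        cv2.imwrite("pics/crop0.png",cv2.resize(p[110:320,230:420,::-1],None,fx=2.8,fy=2.8,interpolation=cv2.INTER_CUBIC))
    for t in("fixture","lever","block_mid","tray","nest_rim","lever_grip","wheel_top","carton","sander","tape_rule"):
        for r in ctrl.silhouettes(t,n)[:4]:
            if r["conf"]<.3: continue
            m=r["region"]&(d>0); X=W[m]
            print(n,t,round(r["conf"],2),np.round(r["bbox"]),m.sum(),"med",np.round(np.median(X,0),3),"z95",np.round(np.percentile(X[:,2],[5,50,95]),3))
            np.save(f"m_{n}_{t}_{int(r['bbox'][0])}.npy",r["region"])
E
```

```text
top fixture 0.95 [316. 182. 127. 102.] 8323 med [ 0.593 -0.005  0.06 ] z95 [0.01  0.06  0.106]
top lever 0.76 [280. 193.  34.  76.] 682 med [0.556 0.066 0.096] z95 [0.092 0.096 0.157]
top block_mid 0.94 [330. 264.  28.  16.] 463 med [ 0.418 -0.058  0.036] z95 [0.033 0.036 0.039]
top block_mid 0.8 [376. 299.  46.  36.] 1050 med [ 0.345 -0.162  0.048] z95 [0.008 0.048 0.051]
top block_mid 0.76 [269. 281.  17.  29.] 497 med [0.376 0.08  0.036] z95 [0.032 0.036 0.039]
top block_mid 0.67 [354. 180.  26.  38.] 891 med [ 0.595 -0.099  0.103] z95 [0.1   0.103 0.106]
top tray 0.74 [155. 228.  75.  88.] 5440 med [0.49  0.36  0.007] z95 [0.004 0.007 0.037]
top tray 0.51 [449. 238.  49.  61.] 2842 med [ 0.477 -0.322  0.06 ] z95 [0.02  0.06  0.062]
top nest_rim 0.58 [318. 183. 126. 104.] 8326 med [ 0.593 -0.005  0.06 ] z95 [0.01  0.06  0.106]
top nest_rim 0.39 [189. 139.  29.  39.] 629 med [0.702 0.289 0.058] z95 [0.007 0.058 0.064]
top lever_grip 0.7 [280. 196.  34.  68.] 807 med [0.563 0.065 0.095] z95 [0.073 0.095 0.156]
top wheel_top 0.58 [315. 185. 128. 105.] 8402 med [ 0.593 -0.005  0.06 ] 
[... 1126 characters left out ...]
7 0.007] z95 [0.004 0.007 0.036]
scene nest_rim 0.83 [306. 244. 128. 117.] 8076 med [0.64  0.038 0.06 ] z95 [0.01  0.06  0.106]
scene lever_grip 0.96 [337. 224.  64.  47.] 837 med [0.547 0.069 0.095] z95 [0.068 0.095 0.154]
scene wheel_top 0.83 [305. 244. 129. 121.] 8046 med [0.641 0.037 0.059] z95 [0.01  0.059 0.106]
scene carton 0.78 [266. 169.  56.  42.] 1608 med [ 0.495 -0.303  0.057] z95 [0.007 0.057 0.062]
scene carton 0.42 [303. 242. 132. 118.] 8237 med [0.639 0.036 0.059] z95 [0.009 0.059 0.106]
scene sander 0.89 [191. 200.  62.  54.] 1955 med [ 0.737 -0.285  0.055] z95 [0.002 0.055 0.115]
scene tape_rule 0.56 [362. 350.  44.  32.] 1125 med [0.72  0.301 0.053] z95 [0.006 0.053 0.063]
```

View pics/crop0.png

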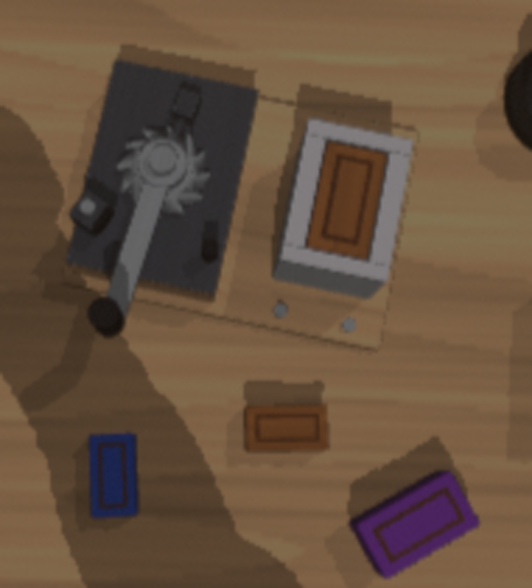

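Crop: the brown block in the nest (345,200 in the crop) is clearly larger than the loose brown one (285,428), so it is the target. Next I'll fit poses from the depth.

Run:
```python
from h import *
import glob
def rect(X):
    (c,s,a)=cv2.minAreaRect(np.float32(X[:,:2]*1000)); return np.round(c,1),np.round(s,1),round(a,2)
for n in("top","scene"):
    W=np.load(f"{n}_W.npy"); x,y,z=W[...,0],W[...,1],W[...,2]
    near=(abs(x-.6)<.2)&(abs(y)<.2)
    def big(m):
        k,l,s,_=cv2.connectedComponentsWithStats(m.astype(np.uint8)); i=1+np.argmax(s[1:,4]); return l==i
    nest=big(near&(y<-.0)&(z>.098)&(z<.112)); print(n,"nest",rect(W[nest]),nest.sum(),np.median(z[nest]))
    deck=big(near&(z>.055)&(z<.066)); print(n,"deck",rect(W[deck]),deck.sum())
    base=big(near&(z>.007)&(z<.018)); 
    lev=np.load(glob.glob(f"m_{n}_lever_[0-9]*.npy")[0])
    lv=near&(z>.085)&(z<.12)&(y>0.0); h=near&(z>.125)&(y>0)
    print("lever",rect(W[big(lv)]),"handle",rect(W[h]),h.sum(),W[h].mean(0), "ztop",np.percentile(z[h],95))
    ht=near&(z>.152)&(z<.16)&(y>0); print("handletop",ht.sum(),W[ht].mean(0),rect(W[ht]))
    tr=(abs(x-.49)<.16)&(abs(y-.36)<.16)&(z>.03)&(z<.042); print("tray rim",rect(W[tr]),tr.sum())
    fl=(abs(x-.49)<.05)&(abs(y-.36)<.04); print("floor z",np.median(z[fl]))
```

```text
top nest (array([ 596.6, -100.1]), array([ 86.3, 119.2]), 79.68) 1981 0.10440129193266463
top deck (array([623.6,  47.7]), array([125.1, 181.1]), 79.69) 2804
lever (array([560.9,  59. ]), array([ 39. , 165.7]), 79.39) handle (array([492.6,  83.5]), array([22.1, 22.2]), 63.71) 125 [0.49181584 0.08286217 0.15319897] ztop 0.15820690102149843
handletop 107 [0.49287006 0.08348008 0.15580278] (array([493.2,  83.4]), array([22.6, 21.2]), 47.0)
tray rim (array([490.9, 355. ]), array([141.6, 189.9]), 87.57) 866
floor z 0.0066470606273192154
scene nest (array([598.2, -99.9]), array([ 90.9, 119.3]), 79.56) 1134 0.10419922519700078
scene deck (array([624.4,  47.3]), array([128.9, 181.5]), 79.84) 1909
lever (array([564.9,  68.3]), array([ 39.6, 165.6]), 71.69) handle (array([496.4,  84.6]), array([23.3, 22.7]), 5.58) 155 [0.49924568 0.08721184 0.14515302] ztop 0.1569682570095188
handletop 60 [0.49632606 0.08492942 0.15557045] (array([495.1,  84.8]), array([22.1, 21.3]), 16.73)
tray rim (array([491.5, 354.9]), array([140.8, 192.6]), 87.61) 986
floor z 0.006230066467688453
```

```bash
python3 -m crank '[[22,-41,0,2],[17,-38,0,2],[17,-38,0,2],[17,-38,0,2],[17,-38,0,1],[17,-38,0,0],[17,-38,0,0],[17,-38,0,0],[17,-38,0,0],[17,-38,0,0]]' 55
```

```text
time_s: 2.03
eef_pos: [0.4347, 0.2161, 0.2401]
ee_rot: [0.122, 0.993, 0.005, -0.001]
wrist_force: [0.1, 0.4, 0.1]
gripper_width: 0.055
```

```bash
python3 -m crank '[[17,-38,0,0],[17,-37,0,0],[12,-30,0,0],[8,-20,0,0],[3,-4,0,0],[0,0,0,0]]'
```

```text
time_s: 2.53
eef_pos: [0.4958, 0.0725, 0.2422]
ee_rot: [0.13, 0.992, 0.004, 0.002]
wrist_force: [-0.6, 0.4, -0.5]
gripper_width: 0.0551
```

```bash
python3 -m crank '[[-1,10,0,0],[0,2,-25,0],[0,0,-30,0],[0,0,-25,0],[0,0,0,0]]'; python3 -m crank '[[0,0,0,0]]'
python3 - <<'E'
from h import *
p,d=ctrl.grab_frame("top"); cv2.imwrite("pics/a1.png",cv2.resize(p[110:320,170:420,::-1],None,fx=2.8,fy=2.8))
p,d=ctrl.grab_frame("scene"); cv2.imwrite("pics/a2.png",cv2.resize(p[110:320,250:500,::-1],None,fx=2.8,fy=2.8))
E
```

```text
time_s: 2.95
eef_pos: [0.4943, 0.0969, 0.1619]
ee_rot: [0.125, 0.992, 0.008, 0.004]
wrist_force: [-1.6, 0.2, 0.6]
gripper_width: 0.0554
time_s: 3.03
eef_pos: [0.4934, 0.0993, 0.1617]
ee_rot: [0.123, 0.992, 0.008, 0.003]
wrist_force: [-0.9, 0.8, 0.7]
gripper_width: 0.0551
```

View pics/a2.png

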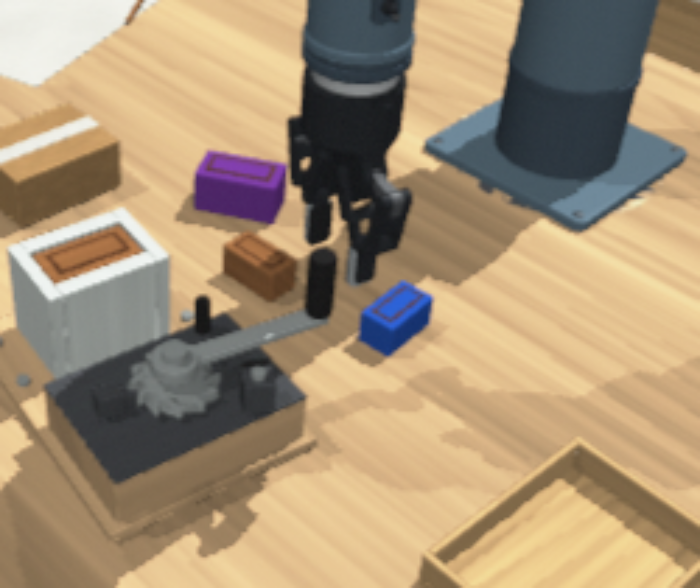

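The gripper is above the handle (handle at (320,285) in the crop), about 15 mm too far in +y. I'll correct that, then descend.

```bash
python3 -m crank '[[0,-9,0,0],[0,-3,0,0],[0,0,0,0],[0,0,0,0]]';  python3 -m crank '[[0,0,0,0]]'
```

```text
time_s: 3.47
eef_pos: [0.4965, 0.087, 0.167]
ee_rot: [0.123, 0.992, 0.01, 0.007]
wrist_force: [0.2, 0.2, 0.4]
gripper_width: 0.0546
time_s: 3.55
eef_pos: [0.497, 0.0867, 0.1677]
ee_rot: [0.124, 0.992, 0.01, 0.008]
wrist_force: [0.1, -0.2, -0.8]
gripper_width: 0.055
```

```bash
python3 -m crank '[[-1,-1,-16,0],[-1,-1,-16,0],[0,0,-12,0],[0,0,-4,0],[0,0,0,0]]' ;  python3 -m crank '[[0,0,-2,0],[0,0,0,0]]' 28
```

```text
time_s: 3.97
eef_pos: [0.4974, 0.0847, 0.1206]
ee_rot: [0.124, 0.992, 0.011, 0.011]
wrist_force: [-0.1, -0.3, 0.3]
gripper_width: 0.0553
time_s: 4.13
eef_pos: [0.4977, 0.0848, 0.1192]
ee_rot: [0.124, 0.992, 0.011, 0.011]
wrist_force: [0.4, 1.0, -0.4]
gripper_width: 0.0318
```

```bash
python3 -m crank '[[-3,-13,0,4],[-3,-13,0,4],[-1,-13,0,4],[0,-10,0,3]]' 28;  python3 -m crank '[[0,-6,0,2]]'
```

```text
time_s: 4.47
eef_pos: [0.4923, 0.0409, 0.1215]
ee_rot: [-0.015, 1.0, 0.015, 0.011]
wrist_force: [-0.2, 1.5, -1.2]
gripper_width: 0.028
time_s: 4.55
eef_pos: [0.4926, 0.0342, 0.1221]
ee_rot: [-0.034, 0.999, 0.016, 0.011]
wrist_force: [1.1, 2.1, -1.6]
gripper_width: 0.0279
```

```bash
python3 -m crank '[[1,-8,-1,4],[2,-7,0,3],[2,-5,0,2]]';  python3 -m crank '[[1,-4,0,1]]';  python3 -m crank '[[1,-3,0,1]]'
```

```text
time_s: 4.8
eef_pos: [0.4977, 0.0144, 0.123]
ee_rot: [-0.117, 0.993, 0.017, 0.011]
wrist_force: [-0.9, 1.2, -0.7]
gripper_width: 0.0282
time_s: 4.88
eef_pos: [0.4988, 0.0103, 0.1235]
ee_rot: [-0.126, 0.992, 0.018, 0.011]
wrist_force: [-0.9, 1.9, -1.9]
gripper_width: 0.0283
time_s: 4.97
eef_pos: [0.4999, 0.0073, 0.124]
ee_rot: [-0.135, 0.991, 0.018, 0.011]
wrist_force: [-1.0, 1.6, -1.4]
gripper_width: 0.0282
```

```bash
for i in 1; do python3 -m crank '[[0,-3,-2,1]]';  python3 -m crank '[[1,-3,-2,0]]'; python3 -m crank '[[0,-3,-1,0]]'; python3 -m crank '[[0,-3,-1,0]]'; done
```

```text
time_s: 5.05
eef_pos: [0.5004, 0.0056, 0.1229]
ee_rot: [-0.145, 0.989, 0.019, 0.011]
wrist_force: [-3.4, 12.8, 9.6]
gripper_width: 0.028
time_s: 5.13
eef_pos: [0.5009, 0.0059, 0.1216]
ee_rot: [-0.146, 0.989, 0.021, 0.011]
wrist_force: [-7.2, 14.1, 10.2]
gripper_width: 0.0281
time_s: 5.22
eef_pos: [0.5008, 0.0061, 0.1213]
ee_rot: [-0.148, 0.989, 0.023, 0.011]
wrist_force: [-2.3, 8.5, 5.5]
gripper_width: 0.0278
time_s: 5.3
eef_pos: [0.5009, 0.0063, 0.1211]
ee_rot: [-0.149, 0.988, 0.024, 0.011]
wrist_force: [-3.2, 7.9, 5.4]
gripper_width: 0.0275
```

```bash
python3 -m crank '[[0,-7,0,0]]';  python3 -m crank '[[0,0,0,0]]'
python3 - <<'E'
from h import *
p,d=ctrl.grab_frame("top"); cv2.imwrite("pics/b1.png",cv2.resize(p[110:320,230:420,::-1],None,fx=2.8,fy=2.8))
E
```

```text
time_s: 5.38
eef_pos: [0.5009, 0.0059, 0.1215]
ee_rot: [-0.152, 0.988, 0.028, 0.012]
wrist_force: [2.4, 29.6, -11.8]
gripper_width: 0.028
time_s: 5.47
eef_pos: [0.5008, 0.0085, 0.1216]
ee_rot: [-0.153, 0.988, 0.029, 0.012]
wrist_force: [-1.1, -0.5, 0.2]
gripper_width: 0.0281
```

View pics/b1.png

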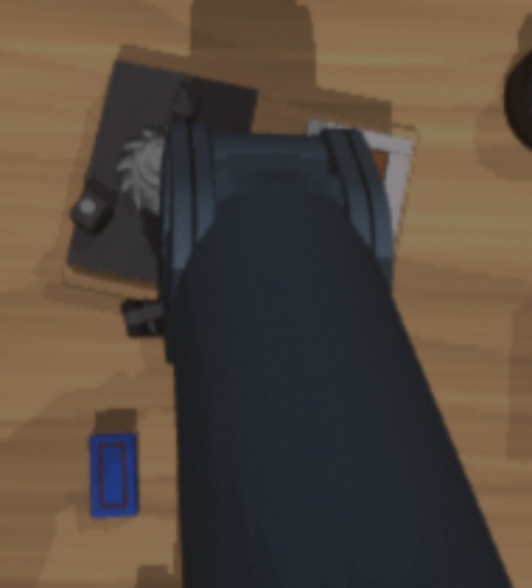

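Return stop felt at about 14–30 N, where the geometry predicted it. Next is the working stroke.

```bash
python3 -m crank '[[-5,11,-1,-4],[-4,13,-1,-6],[-2,14,-1,-6],[0,14,-1,-6],[1,14,-1,-6]]';  python3 -m crank '[[2,12,-1,-5]]'
```

```text
time_s: 5.93
eef_pos: [0.4952, 0.0655, 0.1192]
ee_rot: [0.104, 0.994, 0.02, 0.023]
wrist_force: [0.5, -5.1, 4.9]
gripper_width: 0.028
time_s: 6.02
eef_pos: [0.4972, 0.0757, 0.1187]
ee_rot: [0.151, 0.988, 0.017, 0.024]
wrist_force: [-1.3, -6.4, 3.3]
gripper_width: 0.0283
```

```bash
python3 -m crank '[[2,9,-1,-2],[2,5,0,-1]]';  python3 -m crank '[[1,4,0,-1]]'; python3 -m crank '[[1,4,0,-1]]'; python3 -m crank '[[1,4,0,-2]]'; python3 -m crank '[[2,4,0,-2]]'
```

```text
time_s: 6.18
eef_pos: [0.5005, 0.0876, 0.118]
ee_rot: [0.181, 0.983, 0.014, 0.024]
wrist_force: [-4.5, -3.2, -0.2]
gripper_width: 0.0283
time_s: 6.27
eef_pos: [0.5012, 0.0903, 0.118]
ee_rot: [0.19, 0.981, 0.013, 0.024]
wrist_force: [-0.9, -4.0, 0.4]
gripper_width: 0.028
time_s: 6.35
eef_pos: [0.502, 0.0926, 0.1179]
ee_rot: [0.199, 0.98, 0.011, 0.024]
wrist_force: [-1.3, -4.8, -0.6]
gripper_width: 0.0278
time_s: 6.43
eef_pos: [0.5029, 0.0945, 0.1179]
ee_rot: [0.217, 0.976, 0.009, 0.025]
wrist_force: [-0.2, -4.3, -1.0]
gripper_width: 0.0283
time_s: 6.52
eef_pos: [0.5041, 0.0963, 0.1178]
ee_rot: [0.236, 0.972, 0.007, 0.024]
wrist_force: [-3.6, -4.2, 2.0]
gripper_width: 0.0281
```

```bash
for i in 1; do python3 -m crank '[[2,6,0,0]]';  python3 -m crank '[[2,6,0,0]]'; python3 -m crank '[[2,6,0,0]]'; python3 -m crank '[[2,6,0,0]]'; done
```

```text
time_s: 6.6
eef_pos: [0.5051, 0.0997, 0.1176]
ee_rot: [0.237, 0.971, 0.006, 0.023]
wrist_force: [-4.6, -4.7, 4.2]
gripper_width: 0.0278
time_s: 6.68
eef_pos: [0.5063, 0.1032, 0.1176]
ee_rot: [0.238, 0.971, 0.004, 0.023]
wrist_force: [-3.0, -5.3, 3.8]
gripper_width: 0.0279
time_s: 6.77
eef_pos: [0.5076, 0.1066, 0.1176]
ee_rot: [0.239, 0.971, 0.002, 0.022]
wrist_force: [-2.8, -5.6, 2.8]
gripper_width: 0.0281
time_s: 6.85
eef_pos: [0.5089, 0.1099, 0.1176]
ee_rot: [0.24, 0.971, -0.0, 0.022]
wrist_force: [-2.4, -6.0, 2.2]
gripper_width: 0.028
```

```bash
for i in 1; do python3 -m crank '[[3,6,0,-1]]';  python3 -m crank '[[3,6,0,-1]]'; python3 -m crank '[[3,6,0,-1]]'; done
```

```text
time_s: 6.93
eef_pos: [0.5107, 0.1133, 0.1174]
ee_rot: [0.249, 0.968, -0.002, 0.021]
wrist_force: [-3.9, -4.5, 2.5]
gripper_width: 0.028
time_s: 7.02
eef_pos: [0.5126, 0.1166, 0.1173]
ee_rot: [0.259, 0.966, -0.004, 0.02]
wrist_force: [-3.7, -5.2, 3.4]
gripper_width: 0.0282
time_s: 7.1
eef_pos: [0.5145, 0.12, 0.1172]
ee_rot: [0.268, 0.963, -0.007, 0.019]
wrist_force: [-3.6, -4.5, 3.6]
gripper_width: 0.0278
```

```bash
for i in 1; do python3 -m crank '[[3,5,0,-1]]';  python3 -m crank '[[3,5,0,-1]]'; python3 -m crank '[[3,5,0,-1]]'; done
```

```text
time_s: 7.18
eef_pos: [0.5162, 0.1226, 0.1171]
ee_rot: [0.278, 0.96, -0.009, 0.017]
wrist_force: [-7.0, -7.2, 6.2]
gripper_width: 0.0283
time_s: 7.27
eef_pos: [0.5168, 0.1233, 0.1168]
ee_rot: [0.288, 0.958, -0.013, 0.015]
wrist_force: [-11.4, -13.7, 11.7]
gripper_width: 0.0278
time_s: 7.35
eef_pos: [0.5169, 0.1231, 0.1166]
ee_rot: [0.298, 0.954, -0.017, 0.012]
wrist_force: [-11.0, -12.2, 13.2]
gripper_width: 0.0282
```

```bash
python3 -m crank '[[4,7,0,0]]'; python3 -m crank '[[0,0,0,0]]'
python3 - <<'E'
from h import *
p,d=ctrl.grab_frame("scene"); cv2.imwrite("pics/c1.png",cv2.resize(p[110:320,230:480,::-1],None,fx=2.8,fy=2.8))
W=cloud("scene",d)
for r in ctrl.silhouettes("block_mid","scene"):
    X=W[r["region"]&(d>0)]; print(round(r["conf"],2),np.round(r["bbox"]),np.round(np.median(X,0),3),np.round(np.percentile(X[:,2],[5,90]),4))
E
```

```text
time_s: 7.43
eef_pos: [0.517, 0.1232, 0.1164]
ee_rot: [0.3, 0.954, -0.023, 0.009]
wrist_force: [-14.3, -16.6, 17.2]
gripper_width: 0.0283
time_s: 7.52
eef_pos: [0.5156, 0.1203, 0.1163]
ee_rot: [0.301, 0.953, -0.025, 0.008]
wrist_force: [-0.9, 0.1, 0.1]
gripper_width: 0.0282
0.9 [336. 176.  33.  23.] [ 0.357 -0.157  0.04 ] [0.007  0.0496]
0.84 [281. 201.  37.  24.] [ 0.602 -0.096  0.108] [0.1049 0.1094]
0.78 [342. 205.  28.  25.] [ 0.431 -0.054  0.03 ] [0.0007 0.0374]
0.17 [307. 244. 130. 119.] [0.643 0.033 0.059] [0.0085 0.0979]
```

View pics/c1.png

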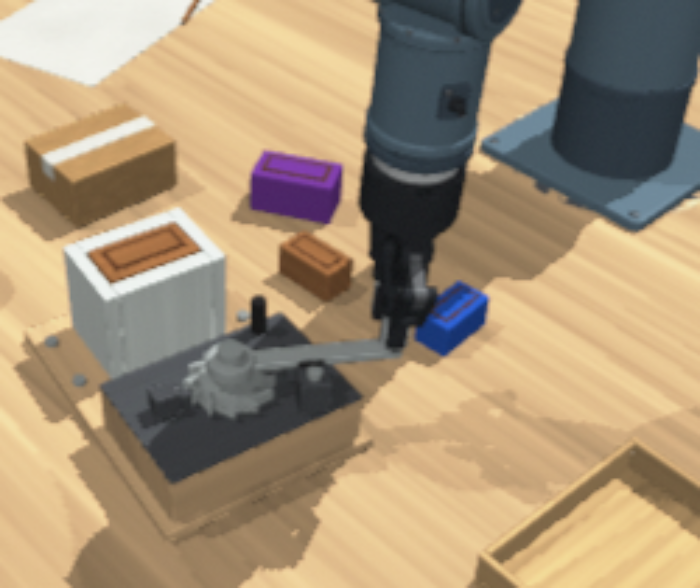

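The block rose about 5 mm, so the ejector has engaged. Stroke 1 hit its working stop at TCP (517,123). Going back now.

```bash
python3 -m crank '[[-6,-11,1,5],[-6,-13,0,6],[-5,-13,0,6],[-4,-14,0,6],[-3,-14,0,6],[-1,-14,0,6],[0,-12,0,6]]';  python3 -m crank '[[1,-11,0,5]]'
```

```text
time_s: 8.2
eef_pos: [0.4972, 0.039, 0.1194]
ee_rot: [-0.074, 0.997, -0.012, 0.024]
wrist_force: [0.1, 1.7, -1.6]
gripper_width: 0.0282
time_s: 8.28
eef_pos: [0.4987, 0.0283, 0.1197]
ee_rot: [-0.121, 0.992, -0.01, 0.025]
wrist_force: [-0.5, 2.5, -2.1]
gripper_width: 0.0279
```

```bash
python3 -m crank '[[-3,-9,-1,1],[-1,-7,0,1]]';  python3 -m crank '[[0,-5,0,0]]'; python3 -m crank '[[0,-4,0,0]]'; python3 -m crank '[[0,-4,0,0]]'
```

```text
time_s: 8.45
eef_pos: [0.4974, 0.0121, 0.1198]
ee_rot: [-0.141, 0.99, -0.009, 0.029]
wrist_force: [0.2, 1.9, -1.8]
gripper_width: 0.0282
time_s: 8.53
eef_pos: [0.4982, 0.007, 0.1202]
ee_rot: [-0.141, 0.989, -0.009, 0.03]
wrist_force: [-0.4, 2.2, -1.9]
gripper_width: 0.0279
time_s: 8.62
eef_pos: [0.4988, 0.004, 0.1204]
ee_rot: [-0.141, 0.989, -0.008, 0.031]
wrist_force: [-2.4, 17.7, -3.3]
gripper_width: 0.0284
time_s: 8.7
eef_pos: [0.4988, 0.004, 0.1203]
ee_rot: [-0.142, 0.989, -0.006, 0.031]
wrist_force: [-2.9, 18.6, -2.9]
gripper_width: 0.0279
```

```bash
python3 -m crank '[[0,-5,0,0]]'; python3 -m crank '[[0,-5,0,0]]'
```

```text
time_s: 8.78
eef_pos: [0.4989, 0.0042, 0.1202]
ee_rot: [-0.144, 0.989, -0.003, 0.031]
wrist_force: [-1.8, 17.3, -2.1]
gripper_width: 0.028
time_s: 8.87
eef_pos: [0.4989, 0.0043, 0.1201]
ee_rot: [-0.146, 0.989, -0.0, 0.032]
wrist_force: [-1.4, 12.6, -2.3]
gripper_width: 0.028
```

Return stop felt at 18 N. Now stroke 2.

```bash
python3 -m crank '[[-6,11,-1,-4],[-5,13,-1,-6],[-3,14,-1,-6],[-1,14,-1,-6],[1,14,0,-6],[2,13,0,-6]]';  python3 -m crank '[[3,12,0,-4],[4,9,0,-3]]'
```

```text
time_s: 9.37
eef_pos: [0.4918, 0.0803, 0.1181]
ee_rot: [0.166, 0.985, -0.013, 0.036]
wrist_force: [1.2, -6.8, -2.5]
gripper_width: 0.0279
time_s: 9.53
eef_pos: [0.4979, 0.0994, 0.1178]
ee_rot: [0.232, 0.972, -0.018, 0.034]
wrist_force: [-6.0, -3.7, 2.8]
gripper_width: 0.0282
```

```bash
python3 -m crank '[[5,8,0,-2],[5,8,0,-1]]';  python3 -m crank '[[4,7,0,-1]]'; python3 -m crank '[[4,6,0,-1]]'; python3 -m crank '[[4,6,0,0]]'
```

```text
time_s: 9.7
eef_pos: [0.5048, 0.1136, 0.1171]
ee_rot: [0.261, 0.965, -0.022, 0.031]
wrist_force: [-4.4, -4.9, 5.0]
gripper_width: 0.0279
time_s: 9.78
eef_pos: [0.5078, 0.1197, 0.1168]
ee_rot: [0.27, 0.962, -0.024, 0.03]
wrist_force: [-3.4, -5.6, 4.3]
gripper_width: 0.0277
time_s: 9.87
eef_pos: [0.5108, 0.1246, 0.1167]
ee_rot: [0.279, 0.959, -0.026, 0.029]
wrist_force: [-4.5, -4.9, 5.6]
gripper_width: 0.0284
time_s: 9.95
eef_pos: [0.5118, 0.1267, 0.1163]
ee_rot: [0.281, 0.959, -0.03, 0.026]
wrist_force: [-16.3, -19.8, 17.5]
gripper_width: 0.0285
```

```bash
python3 -m crank '[[4,6,0,0]]'; python3 -m crank '[[4,6,0,0]]'; python3 -m crank '[[4,6,0,0]]'
```

```text
time_s: 10.03
eef_pos: [0.5118, 0.1266, 0.1158]
ee_rot: [0.283, 0.958, -0.036, 0.022]
wrist_force: [-15.8, -19.0, 20.1]
gripper_width: 0.0281
time_s: 10.12
eef_pos: [0.5116, 0.1261, 0.1153]
ee_rot: [0.285, 0.957, -0.042, 0.018]
wrist_force: [-13.0, -15.0, 11.1]
gripper_width: 0.028
time_s: 10.2
eef_pos: [0.5115, 0.1257, 0.1147]
ee_rot: [0.287, 0.957, -0.047, 0.015]
wrist_force: [-13.0, -14.5, 13.5]
gripper_width: 0.0282
```

```bash
cat > chk.py <<'E'
from h import *
p,d=ctrl.grab_frame("scene")
W=cloud("scene",d)
m=(np.hypot(W[...,0]-.597,W[...,1]+.1)<.02); z=W[m][:,2]; print("top z near nest centre", np.round(np.percentile(z,[50,80,95]),4), m.sum())
for r in ctrl.silhouettes("block_mid","scene"):
    X=W[r["region"]&(d>0)]; print(round(r["conf"],2),np.round(r["bbox"]),np.round(np.median(X,0),3),np.round(np.percentile(X[:,2],[5,50,90]),4))
q=ctrl.observe()["ee_rot"]; x,y,z,w=q; print("tool z", 2*(x*z+y*w),2*(y*z-x*w))
E
python3 chk.py
```

```text
top z near nest centre [0.1181 0.119  0.1198] 127
0.88 [342. 206.  27.  27.] [ 0.43  -0.052  0.03 ] [0.0005 0.03   0.0373]
0.8 [335. 178.  32.  25.] [ 0.357 -0.157  0.042] [0.0074 0.0416 0.0497]
0.7 [392. 225.  23.  25.] [0.38  0.095 0.03 ] [0.0052 0.0302 0.0373]
0.64 [279. 200.  41.  26.] [ 0.603 -0.093  0.117] [0.1079 0.1173 0.1192]
tool z 0.0008180375563586507 -0.09949898359270783
```

Block top is at 0.118, so 13 mm proud. Going back again.

```bash
python3 -m crank '[[-5,-11,3,5],[-5,-13,1,6],[-4,-13,0,6],[-3,-14,0,6],[-3,-14,0,6],[-1,-14,0,6],[0,-12,0,6]]';  python3 -m crank '[[0,-11,0,4],[0,-9,0,1]]'
```

```text
time_s: 10.88
eef_pos: [0.4923, 0.0401, 0.1195]
ee_rot: [-0.085, 0.995, -0.036, 0.035]
wrist_force: [0.1, 1.4, -0.8]
gripper_width: 0.0279
time_s: 11.05
eef_pos: [0.4935, 0.0199, 0.1201]
ee_rot: [-0.133, 0.99, -0.034, 0.038]
wrist_force: [-0.0, 1.1, -1.2]
gripper_width: 0.0279
```

```bash
python3 -m crank '[[0,-8,0,1]]'; python3 -m crank '[[0,-6,0,0]]'; python3 -m crank '[[0,-5,0,0]]';python3 -m crank '[[0,-5,0,0]]'
```

```text
time_s: 11.13
eef_pos: [0.4944, 0.012, 0.1205]
ee_rot: [-0.142, 0.988, -0.034, 0.039]
wrist_force: [1.2, 2.3, -0.9]
gripper_width: 0.0283
time_s: 11.22
eef_pos: [0.4952, 0.0058, 0.1208]
ee_rot: [-0.142, 0.988, -0.033, 0.04]
wrist_force: [-1.1, 2.1, -1.8]
gripper_width: 0.0279
time_s: 11.3
eef_pos: [0.4957, 0.0031, 0.1209]
ee_rot: [-0.142, 0.988, -0.032, 0.041]
wrist_force: [-3.1, 21.6, -1.9]
gripper_width: 0.0279
time_s: 11.38
eef_pos: [0.4958, 0.0032, 0.1208]
ee_rot: [-0.144, 0.988, -0.029, 0.042]
wrist_force: [-4.0, 21.9, -0.5]
gripper_width: 0.0279
```

```bash
python3 -m crank '[[0,-5,0,0],[0,-5,0,0],[0,-5,0,0],[0,-5,0,0]]'; python3 -m crank '[[-5,11,-1,-4],[-4,13,-1,-6],[-3,14,-1,-6],[-1,14,-1,-6],[1,14,0,-6],[2,13,0,-6],[4,12,0,-4],[4,10,0,-3]]'
```

```text
time_s: 11.72
eef_pos: [0.4959, 0.0034, 0.1205]
ee_rot: [-0.151, 0.987, -0.019, 0.043]
wrist_force: [-1.8, 14.1, -1.0]
gripper_width: 0.028
time_s: 12.38
eef_pos: [0.4948, 0.0982, 0.1179]
ee_rot: [0.228, 0.972, -0.041, 0.035]
wrist_force: [-4.3, -5.0, 5.6]
gripper_width: 0.0283
```

```bash
python3 -m crank '[[5,9,0,-2],[4,8,0,-1]]';  python3 -m crank '[[4,7,0,-1]]'; python3 -m crank '[[4,6,0,-1]]'; python3 -m crank '[[4,6,0,0]]'
```

```text
time_s: 12.55
eef_pos: [0.5012, 0.1131, 0.1174]
ee_rot: [0.258, 0.965, -0.046, 0.031]
wrist_force: [-2.1, -3.2, 3.7]
gripper_width: 0.0278
time_s: 12.63
eef_pos: [0.5043, 0.1192, 0.1172]
ee_rot: [0.267, 0.962, -0.048, 0.03]
wrist_force: [-3.5, -3.9, 3.1]
gripper_width: 0.0279
time_s: 12.72
eef_pos: [0.5072, 0.1242, 0.117]
ee_rot: [0.277, 0.959, -0.05, 0.029]
wrist_force: [-4.4, -3.7, 4.1]
gripper_width: 0.0279
time_s: 12.8
eef_pos: [0.5086, 0.1269, 0.1167]
ee_rot: [0.278, 0.959, -0.054, 0.026]
wrist_force: [-13.7, -17.3, 15.5]
gripper_width: 0.0279
```

```bash
python3 -m crank '[[4,7,0,0]]'; python3 chk.py
```

```text
time_s: 12.88
eef_pos: [0.5087, 0.1273, 0.1164]
ee_rot: [0.28, 0.958, -0.06, 0.023]
wrist_force: [-15.0, -21.7, 19.8]
gripper_width: 0.0283
top z near nest centre [0.1283 0.1294 0.1303] 130
0.82 [391. 225.  22.  26.] [0.384 0.095 0.027] [0.005  0.0271 0.0365]
0.78 [336. 177.  31.  24.] [ 0.357 -0.156  0.041] [0.0063 0.0413 0.0499]
0.69 [282. 197.  41.  29.] [ 0.605 -0.089  0.127] [0.1061 0.1268 0.1291]
0.61 [344. 206.  30.  26.] [ 0.431 -0.054  0.03 ] [0.0011 0.0302 0.0376]
tool z 0.009561898875321127 -0.12738884425478963
```

About 23–24 mm proud, so one more stroke is needed. On the return I'll press a bit longer at the stop to take out the accumulated tool tilt.

```bash
python3 -m crank '[[-5,-11,3,5],[-5,-13,1,6],[-4,-13,0,6],[-3,-14,0,6],[-3,-14,0,6],[-1,-14,0,6],[0,-12,0,6],[0,-11,0,4],[0,-9,0,1],[0,-8,0,0]]'
```

```text
time_s: 13.82
eef_pos: [0.4895, 0.0111, 0.1211]
ee_rot: [-0.137, 0.988, -0.044, 0.049]
wrist_force: [0.6, 2.9, -0.6]
gripper_width: 0.0278
```

```bash
python3 -m crank '[[0,-6,0,0]]'; python3 -m crank '[[0,-5,0,0]]';python3 -m crank '[[0,-5,0,0]]';python3 -m crank '[[0,-6,0,0],[0,-6,0,0],[0,-6,0,0],[0,-6,0,0],[0,-6,0,0],[0,-6,0,0]]'
```

```text
time_s: 13.9
eef_pos: [0.49, 0.0048, 0.1213]
ee_rot: [-0.137, 0.988, -0.044, 0.05]
wrist_force: [1.1, 2.8, -0.8]
gripper_width: 0.0281
time_s: 13.98
eef_pos: [0.4905, 0.0017, 0.1214]
ee_rot: [-0.137, 0.988, -0.043, 0.051]
wrist_force: [-2.9, 21.9, -0.1]
gripper_width: 0.0277
time_s: 14.07
eef_pos: [0.4906, 0.0017, 0.1212]
ee_rot: [-0.138, 0.988, -0.04, 0.051]
wrist_force: [-5.0, 23.5, 1.9]
gripper_width: 0.0281
time_s: 14.57
eef_pos: [0.491, 0.0017, 0.1208]
ee_rot: [-0.153, 0.986, -0.023, 0.054]
wrist_force: [-1.8, 17.0, -0.3]
gripper_width: 0.0279
```

```bash
python3 -m crank '[[-4,11,-1,-4],[-3,13,-1,-6],[-2,14,-1,-6],[0,14,-1,-6],[1,14,0,-6],[2,13,0,-6],[4,12,0,-4],[4,10,0,-3]]';python3 -m crank '[[5,9,0,-2],[4,8,0,-1]]';  python3 -m crank '[[4,7,0,-1]]'
```

```text
time_s: 15.23
eef_pos: [0.4914, 0.0972, 0.1171]
ee_rot: [0.226, 0.972, -0.048, 0.041]
wrist_force: [-3.1, -3.7, 4.0]
gripper_width: 0.0276
time_s: 15.4
eef_pos: [0.4977, 0.1123, 0.1164]
ee_rot: [0.255, 0.965, -0.054, 0.037]
wrist_force: [-2.7, -4.1, 3.2]
gripper_width: 0.028
time_s: 15.48
eef_pos: [0.5006, 0.1181, 0.1162]
ee_rot: [0.264, 0.962, -0.056, 0.035]
wrist_force: [-3.6, -4.9, 3.3]
gripper_width: 0.0281
```

```bash
python3 -m crank '[[4,6,0,-1]]'; python3 -m crank '[[4,6,0,0]]'; python3 -m crank '[[4,6,0,0]]'; python3 chk.py
```

```text
time_s: 15.57
eef_pos: [0.5034, 0.123, 0.1159]
ee_rot: [0.274, 0.959, -0.058, 0.033]
wrist_force: [-4.7, -4.3, 2.7]
gripper_width: 0.0282
time_s: 15.65
eef_pos: [0.5058, 0.1273, 0.1155]
ee_rot: [0.275, 0.959, -0.06, 0.032]
wrist_force: [-8.6, -10.8, 8.2]
gripper_width: 0.0279
time_s: 15.73
eef_pos: [0.5062, 0.1282, 0.115]
ee_rot: [0.277, 0.958, -0.066, 0.028]
wrist_force: [-13.3, -19.4, 13.2]
gripper_width: 0.0278
top z near nest centre [0.1385 0.1393 0.14  ] 128
0.82 [343. 205.  26.  24.] [ 0.432 -0.053  0.032] [0.0063 0.0319 0.0377]
0.67 [337. 177.  37.  27.] [ 0.357 -0.157  0.04 ] [0.0047 0.04   0.0494]
0.65 [282. 196.  42.  32.] [ 0.607 -0.085  0.135] [0.1058 0.1352 0.1389]
0.61 [392. 225.  21.  25.] [0.386 0.097 0.022] [0.0029 0.022  0.0363]
tool z 0.017738091017585826 -0.14202271033981162
```

Top is at 0.1385, about 33 mm proud, above the required 25 and below the 38 end. I'll bring the lever back once more so that pressing gently on the return stop removes the tool tilt before I grasp the block.

```bash
python3 -m crank '[[-5,-11,3,5],[-5,-13,1,6],[-4,-13,0,6],[-3,-14,0,6],[-2,-14,0,6],[0,-14,0,6],[0,-12,0,6],[1,-11,0,4],[1,-9,0,1],[0,-8,0,0]]'; python3 -m crank '[[0,-6,0,0]]'; python3 -m crank '[[0,-5,0,0],[0,-5,0,0]]'
```

```text
time_s: 16.67
eef_pos: [0.4889, 0.0123, 0.1183]
ee_rot: [-0.141, 0.987, -0.048, 0.054]
wrist_force: [1.3, 2.5, -1.4]
gripper_width: 0.0279
time_s: 16.75
eef_pos: [0.4894, 0.006, 0.1185]
ee_rot: [-0.14, 0.988, -0.048, 0.055]
wrist_force: [1.2, 2.9, -1.5]
gripper_width: 0.0283
time_s: 16.92
eef_pos: [0.4902, 0.0015, 0.1184]
ee_rot: [-0.141, 0.987, -0.044, 0.056]
wrist_force: [-5.1, 26.5, 1.8]
gripper_width: 0.0283
```

```bash
python3 -m crank '[[0,-7,0,0],[0,-7,0,0],[0,-7,0,0],[0,-7,0,0],[0,-7,0,0],[0,-7,0,0],[0,-7,0,0],[0,-7,0,0]]'
```

```text
time_s: 17.58
eef_pos: [0.4909, 0.0014, 0.1177]
ee_rot: [-0.166, 0.984, -0.018, 0.061]
wrist_force: [-0.8, 19.9, -0.3]
gripper_width: 0.028
```

```bash
python3 -m crank '[[0,-7,0,0],[0,-7,0,0],[0,-7,0,0],[0,-7,0,0],[0,-7,0,0],[0,-7,0,0],[0,-7,0,0],[0,-7,0,0],[0,-7,0,0]]'; python3 -m crank '[[0,3,0,0],[0,0,0,0]]'
```

```text
time_s: 18.33
eef_pos: [0.4895, 0.0006, 0.1167]
ee_rot: [-0.196, 0.979, 0.011, 0.063]
wrist_force: [2.3, 22.1, -4.5]
gripper_width: 0.028
time_s: 18.5
eef_pos: [0.4893, 0.007, 0.1164]
ee_rot: [-0.197, 0.978, 0.013, 0.062]
wrist_force: [-0.6, -0.3, -0.3]
gripper_width: 0.0278
```

```bash
python3 -m crank '[[0,-2,0,0],[0,0,0,0],[0,0,20,0],[0,0,30,0],[0,0,25,0],[0,0,10,0]]' 60; python3 -m crank '[[10,-8,3,-6],[22,-20,2,-6],[25,-25,0,-6],[20,-20,0,-6],[15,-16,0,-5],[8,-8,0,-4],[0,0,0,0]]' 78; python3 -m crank '[[0,0,0,0]]'
```

```text
time_s: 19.0
eef_pos: [0.486, -0.0004, 0.2011]
ee_rot: [-0.194, 0.979, 0.011, 0.057]
wrist_force: [0.3, 0.2, -0.2]
gripper_width: 0.0603
time_s: 19.58
eef_pos: [0.5903, -0.1106, 0.2119]
ee_rot: [0.111, 0.992, -0.01, 0.062]
wrist_force: [0.7, 0.5, 0.4]
gripper_width: 0.0782
time_s: 19.67
eef_pos: [0.5899, -0.1117, 0.2116]
ee_rot: [0.111, 0.992, -0.011, 0.062]
wrist_force: [0.1, 0.3, -0.2]
gripper_width: 0.0781
```

```bash
python3 -m crank '[[4,6,0,2],[2,3,0,1],[0,0,0,0],[0,0,0,0]]'; python3 -m crank '[[0,0,0,0]]'; python3 chk.py
python3 - <<'E'
from h import *
p,d=ctrl.grab_frame("scene"); cv2.imwrite("pics/d1.png",cv2.resize(p[110:320,200:450,::-1],None,fx=2.8,fy=2.8))
W=cloud("scene",d); m=(abs(W[...,0]-.6)<.1)&(abs(W[...,1]+.1)<.08)&(W[...,2]>.132)&(W[...,2]<.146)
X=W[m]; print(cv2.minAreaRect(np.float32(X[:,:2]*1000)),m.sum())
E
```

```text
time_s: 20.0
eef_pos: [0.5939, -0.1001, 0.2112]
ee_rot: [0.079, 0.995, -0.009, 0.061]
wrist_force: [-0.3, -0.4, -0.2]
gripper_width: 0.0779
time_s: 20.08
eef_pos: [0.5937, -0.0994, 0.2112]
ee_rot: [0.078, 0.995, -0.008, 0.061]
wrist_force: [0.4, -0.0, 0.3]
gripper_width: 0.078
top z near nest centre [0.4401 0.5203 0.5538] 1304
0.85 [281. 196.  37.  32.] [ 0.607 -0.085  0.135] [0.1053 0.1345 0.1382]
0.77 [343. 205.  25.  26.] [ 0.43  -0.038  0.028] [0.0047 0.0281 0.0373]
0.76 [394. 225.  27.  23.] [0.389 0.088 0.034] [0.0062 0.0335 0.0372]
0.61 [302. 243. 124. 120.] [0.644 0.031 0.059] [0.0102 0.0592 0.0976]
0.55 [336. 177.  34.  24.] [ 0.358 -0.159  0.043] [0.0089 0.0429 0.0498]
tool z 0.1196035942071465 -0.026317026258798455
((598.540283203125, -98.59199523925781), (52.10016632080078, 91.10202026367188), 77.69404602050781) 495
```

View pics/d1.png

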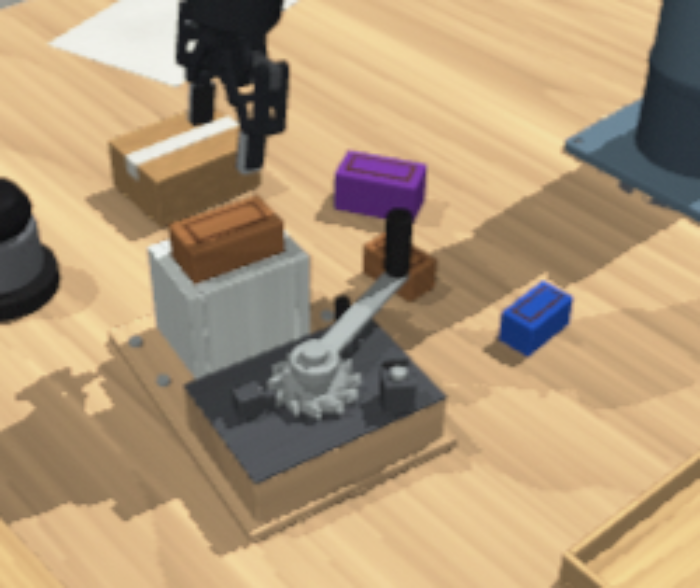

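The block stands well proud at (225,240) in the crop. The gripper is straight above it with the jaws along the short side, so I'll descend.

```bash
python3 -m crank '[[1,0,-20,-1],[1,0,-25,0],[1,0,-20,0],[0,0,-8,0],[0,0,0,0]]'; python3 -m crank '[[0,0,0,0]]'
```

```text
time_s: 20.65
eef_pos: [0.5983, -0.1005, 0.1381]
ee_rot: [0.088, 0.994, -0.009, 0.063]
wrist_force: [0.0, 0.3, -0.1]
gripper_width: 0.0781
time_s: 20.73
eef_pos: [0.5982, -0.1006, 0.1381]
ee_rot: [0.088, 0.994, -0.009, 0.063]
wrist_force: [1.4, -0.2, 0.1]
gripper_width: 0.0777
```

```bash
python3 -m crank '[[0,1,-9,0],[0,0,-7,0],[0,0,0,0],[0,0,0,0]]'; python3 -m crank '[[0,0,0,0],[0,0,0,0],[0,0,0,0],[0,0,0,0],[0,0,0,0]]' 40 40
```

```text
time_s: 21.07
eef_pos: [0.6, -0.0998, 0.1237]
ee_rot: [0.088, 0.994, -0.009, 0.066]
wrist_force: [0.9, 0.3, -0.1]
gripper_width: 0.0779
time_s: 21.48
eef_pos: [0.6008, -0.1001, 0.1252]
ee_rot: [0.088, 0.994, -0.009, 0.067]
wrist_force: [0.4, 0.1, -0.8]
gripper_width: 0.049
```

Gripped at 49 mm. Lifting gently.

```bash
python3 -m crank '[[0,0,3,0],[0,0,6,0],[0,0,8,0]]' 40 60;  python3 -m crank '[[0,0,10,0],[0,0,14,0],[0,0,18,0],[0,0,20,0],[0,0,10,0],[0,0,0,0]]'
python3 - <<'E'
from h import *
p,d=ctrl.grab_frame("scene"); cv2.imwrite("pics/e1.png",cv2.resize(p[110:320,200:450,::-1],None,fx=2.8,fy=2.8))
E
```

```text
time_s: 21.73
eef_pos: [0.5995, -0.0998, 0.1415]
ee_rot: [0.088, 0.994, -0.009, 0.065]
wrist_force: [1.1, -0.2, -0.3]
gripper_width: 0.0487
time_s: 22.23
eef_pos: [0.5998, -0.1001, 0.2228]
ee_rot: [0.088, 0.994, -0.009, 0.067]
wrist_force: [0.9, 0.7, -1.1]
gripper_width: 0.0484
```

View pics/e1.png

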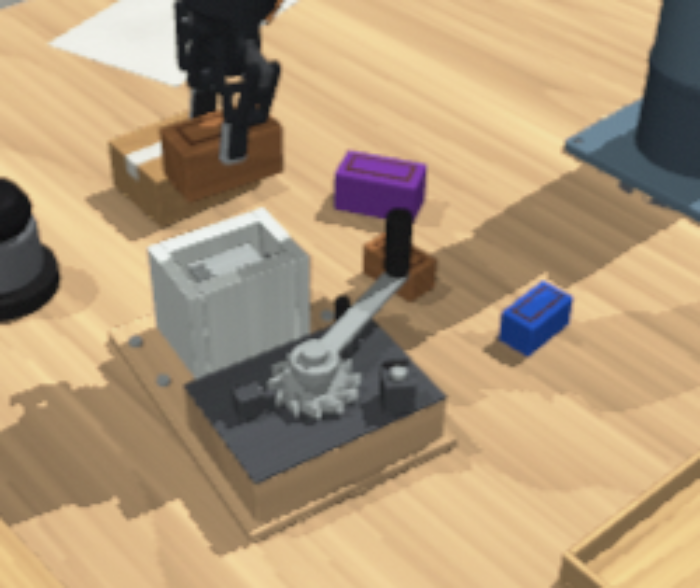

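The block is held level at (222,155) and the nest is empty. Carrying it to the tray.

```bash
python3 -m crank '[[-4,15,2,0],[-8,28,0,1],[-9,38,0,1],[-9,38,0,1],[-9,38,0,1],[-9,38,0,1],[-9,38,0,1],[-9,38,0,1],[-9,38,0,0],[-9,38,0,0]]'
```

```text
time_s: 23.12
eef_pos: [0.5058, 0.2453, 0.2158]
ee_rot: [0.035, 0.997, -0.011, 0.062]
wrist_force: [0.0, -0.2, -0.9]
gripper_width: 0.0483
```

```bash
python3 -m crank '[[-4,35,0,0],[-4,30,0,0],[-2,20,0,1],[0,8,0,0],[0,0,0,0],[0,0,0,0]]'; python3 -m crank '[[0,0,0,0]]'
```

```text
time_s: 23.62
eef_pos: [0.4857, 0.3521, 0.2091]
ee_rot: [0.018, 0.998, -0.01, 0.058]
wrist_force: [0.4, -0.8, -1.6]
gripper_width: 0.0483
time_s: 23.7
eef_pos: [0.486, 0.3504, 0.2084]
ee_rot: [0.019, 0.998, -0.011, 0.057]
wrist_force: [0.8, -0.4, -1.4]
gripper_width: 0.0484
```

```bash
python3 -m crank '[[1,1,-20,0],[1,1,-30,0],[1,1,-35,0],[0,0,-25,0],[0,0,-10,0],[0,0,0,0]]'; python3 -m crank '[[0,0,0,0]]'
```

```text
time_s: 24.2
eef_pos: [0.4959, 0.3402, 0.0871]
ee_rot: [0.028, 0.998, -0.013, 0.061]
wrist_force: [-0.3, -0.3, -0.8]
gripper_width: 0.0484
time_s: 24.28
eef_pos: [0.4965, 0.3386, 0.0873]
ee_rot: [0.029, 0.998, -0.014, 0.06]
wrist_force: [0.4, -0.1, -1.0]
gripper_width: 0.0486
```

```bash
python3 -m crank '[[-2,8,0,0],[-1,5,0,0],[0,2,0,0],[0,0,0,0]]'; python3 -m crank '[[0,2,-6,0],[0,1,-8,0],[0,1,-8,0],[0,0,-4,0],[0,0,0,0]]';  python3 - <<'E'
from h import *
p,d=ctrl.grab_frame("scene"); cv2.imwrite("pics/f1.png",cv2.resize(p[210:390,360:560,::-1],None,fx=3,fy=3))
x,y,z,w=ctrl.observe()["ee_rot"]; print("tool z", 2*(x*z+y*w),2*(y*z-x*w))
E
```

```text
time_s: 24.62
eef_pos: [0.4964, 0.3559, 0.0927]
ee_rot: [0.03, 0.997, -0.011, 0.063]
wrist_force: [-0.4, 0.7, -1.1]
gripper_width: 0.0487
time_s: 25.03
eef_pos: [0.4969, 0.3623, 0.066]
ee_rot: [0.029, 0.997, -0.01, 0.065]
wrist_force: [0.6, -0.3, -1.6]
gripper_width: 0.0484
tool z 0.12815589142768544 -0.023025893575183004
```

View pics/f1.png

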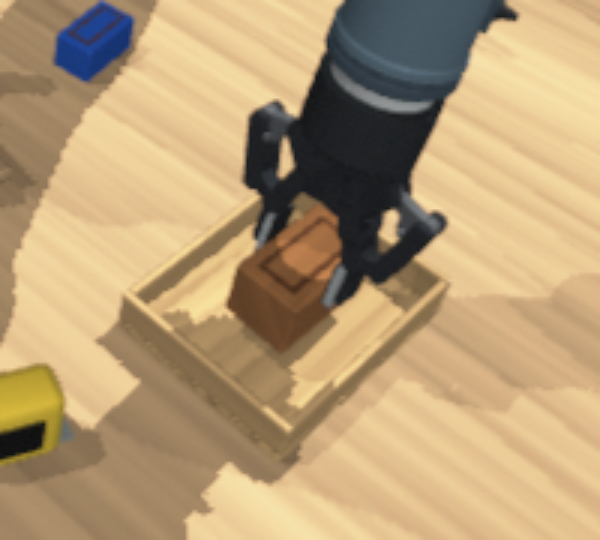

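The block is over the tray floor at (285,275) in the crop and clear of the walls. Lowering by feel.

```bash
python3 -m crank '[[0,-1,-8,0],[0,-1,-6,0],[0,0,-5,0]]'; python3 -m crank '[[0,0,-4,0]]'; python3 -m crank '[[0,0,-4,0]]'; python3 -m crank '[[0,0,-3,0]]'
```

```text
time_s: 25.33
eef_pos: [0.4976, 0.3602, 0.0464]
ee_rot: [0.03, 0.997, -0.009, 0.065]
wrist_force: [-0.4, 0.4, -2.0]
gripper_width: 0.0486
time_s: 25.42
eef_pos: [0.4974, 0.3597, 0.0419]
ee_rot: [0.03, 0.997, -0.01, 0.065]
wrist_force: [-11.6, -9.3, 36.0]
gripper_width: 0.0483
time_s: 25.5
eef_pos: [0.4974, 0.3597, 0.0416]
ee_rot: [0.03, 0.997, -0.01, 0.065]
wrist_force: [-31.6, -18.1, 96.0]
gripper_width: 0.0487
time_s: 25.58
eef_pos: [0.4974, 0.3597, 0.0419]
ee_rot: [0.03, 0.997, -0.011, 0.065]
wrist_force: [-11.0, -6.5, 29.0]
gripper_width: 0.0485
```

Contact was stiffer than I expected: a 96 N peak, under the 120 N limit. I'll relax and release.

```bash
python3 -m crank '[[0,0,0,0]]'; python3 -m crank '[[0,0,0,0],[0,0,0,0],[0,0,0,0],[0,0,0,0]]' 62 20
```

```text
time_s: 25.67
eef_pos: [0.4975, 0.36, 0.0432]
ee_rot: [0.03, 0.997, -0.01, 0.065]
wrist_force: [0.2, 1.0, -1.2]
gripper_width: 0.0484
time_s: 26.0
eef_pos: [0.4984, 0.3605, 0.0435]
ee_rot: [0.031, 0.997, -0.009, 0.066]
wrist_force: [-0.3, 0.2, -0.3]
gripper_width: 0.0622
```

```bash
python3 -m crank '[[0,0,6,0],[0,0,15,0],[0,0,25,0],[0,0,35,0],[0,0,40,0],[0,0,30,0],[-5,10,20,0],[0,0,0,0]]'
python3 - <<'E'
from h import *
for n in("scene","top"):
    p,d=ctrl.grab_frame(n); cv2.imwrite(f"pics/g_{n}.png",p[:,:,::-1])
    W=cloud(n,d); m=(abs(W[...,0]-.49)<.08)&(abs(W[...,1]-.355)<.055)&(W[...,2]>.045)&(W[...,2]<.065)
    X=W[m]; print(n,cv2.minAreaRect(np.float32(X[:,:2]*1000)),np.percentile(X[:,2],[5,50,95]))
    A=np.c_[X[:,:2],np.ones(len(X))]; print(np.linalg.lstsq(A,X[:,2],rcond=None)[0])
    for t in("carton","sander","tape_rule"):
        r=ctrl.silhouettes(t,n); 
        if r: print(t,r[0]["conf"],np.round(r[0]["bbox"]),np.round(np.median(W[r[0]["region"]&(d>0)],0),3))
E
```

```text
time_s: 26.67
eef_pos: [0.4905, 0.3673, 0.2198]
ee_rot: [0.031, 0.997, -0.012, 0.063]
wrist_force: [0.0, 0.9, 1.7]
gripper_width: 0.0625
scene ((495.38092041015625, 359.8566589355469), (50.22596740722656, 91.50818634033203), 86.99885559082031) [0.0483232  0.05434006 0.05679281]
[-0.02202948 -0.03226455  0.07656652]
carton 0.9 [266. 170.  57.  44.] [ 0.496 -0.303  0.056]
sander 0.65 [190. 200.  56.  55.] [ 0.737 -0.284  0.057]
tape_rule 0.78 [362. 349.  48.  37.] [0.721 0.301 0.054]
top ((493.7938537597656, 359.0556945800781), (50.79386901855469, 89.72505187988281), 86.26087951660156) [0.05081136 0.05474776 0.05748587]
[0.00172029 0.03873144 0.03982211]
carton 0.86 [449. 239.  48.  61.] [ 0.477 -0.323  0.06 ]
sander 0.64 [440. 142.  63.  54.] [ 0.704 -0.298  0.075]
tape_rule 0.92 [189. 139.  27.  39.] [0.701 0.289 0.058]
```

View pics/g_scene.png

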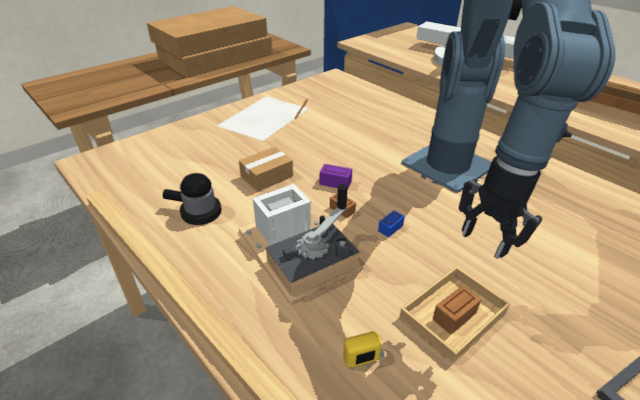

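The block lies flat in the tray at (458,310), with its top at 0.0545 m (floor 0.006 + 48 mm gives 0.054). It is right way up, and the bystanders have not moved. Handing in.

```bash
python3 -m crank '[[0,0,0,0],[0,0,0,0]]'; python3 -c "
from workcell import ctrl
print(ctrl.hand_in())"
```

```text
time_s: 27.23
eef_pos: [0.4889, 0.3618, 0.2117]
ee_rot: [0.032, 0.998, -0.018, 0.059]
wrist_force: [-0.1, -0.4, 0.2]
gripper_width: 0.0624
the job is handed in; nothing more can be done
None
```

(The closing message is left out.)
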